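# Zero the cycle counter under its push-latch cover

### The arm

A 6-joint arm with a two-finger parallel gripper is mounted at the origin on a cart in front of the work surface, level with it; the furniture and walls round the work are solid. World frame = base frame: x ahead of the robot, y to its left, z up, the work surface at z = 0. Lengths are in m, angles in rad, forces in N, time in s.
With the tool pointing down it reaches from about 0.325 to 0.9 m from the base axis. Payload 3.5 kg.
Tool frame: the origin (TCP) lies at the very end of the fingers, on their centre line; the grasp point (between the pads) lies 19 mm behind it; z points along the fingers, y is the line along which they close (so a half turn about z gives the same grasp; the last joint's range is limited). The gripper opens to 85 mm and grips with 20 to 120 N. Pads are 22 mm wide; open, the fingers measure 114 mm over their backs; the gripper's body (76 mm by 85 mm) begins 54 mm behind the grasp point. The pads swing forward as they close: fully open they stand 13 mm farther back than shut.
Start: joints at [1.092, 0.276, -0.026, 1.268, 0, 1.467], TCP at [0.229, 0.581, 0.231] pointing down, gripper open.
Joint ranges: [-3.12, 3.12], [-0.85, 1.88], [-1.08, 1.24], [-1.95, 2.15], [-1.57, 1.53], [-3.14, 3.14]. Speed limits (rad/s): [2.57, 2.57, 3.14, 3.14, 3.14, 3.14].

### API

Orientations are given as a unit quaternion [x, y, z, w].
In Python, from cell import observe, grab_frame, camera_params, close_job, look_for, landmark_of gives the robot as it stands. The module is installed in compiled form; this text tells all that it offers.
- The arm moves only by the tool move_arm, never from a script. Its argument "motion" is a list of rows, each a list of 7 numbers: the shift along the tool's x, y, z in mm, then the turn, a rotation vector about the tool's x, y, z in degrees, then the opening, from 0 (shut) to 1 (fully open). In form: [[x, y, z, ax, ay, az, hand], ...]. A call has 1 to 5 rows; each row shifts and turns the commanded pose from where the row before left it, along the tool's axes as they then stand; what a row does not reach is not made up. A row lasts 1/10 s, in which the tool goes at most 50 mm and 8.59 degrees, less where a joint would pass 70% of its speed; a pose out of reach is approached as far as the arm can. A call is refused whole if a number of a shift passes 50 or a number of a turn 8.59, either way. A call with a gripper value outside its range is refused whole. The fingers move at their own pace and stop on an object; "grip_force" is the grip in N (left out, the last holds). Time passes only in rows, so rows that do not move let the fingers close. It gives the time, the measured TCP pose, the force, the opening and the grip force at its end, in the units of the state.
- observe(): the state, without advancing time (a new reading comes with each control period).
- grab_frame(name): name is "side" or "top" or "wrist"; returns the picture (420x560x3 uint8, red, green, blue); there is no depth.
- camera_params(name): a dict with "camera_matrix" (3x3 intrinsics, pixels), "rvec" (rotation vector, rad) and "tvec" (3), from world to camera coordinates, as OpenCV has them. Camera axes: x right, y down, z forward; pixel columns grow to the right and rows downward; lengths in m; the calibration is good to about 2 mm. A picture is of the moment at which its call begins: read the wrist's pose just before it. camera_params takes no time and is no camera call; for the wrist camera it gives the pose at the moment of the call.
- close_job(): hands the job in; it is judged then, once.
Trained networks look in the newest picture that a camera, given by its name, has taken for a name from the list of things; names that differ only in an ending like _2 or _b are one class to them, and where a whole thing is asked for, a point or a joint stands for the part that bears it (a point fixed in the world has none). Each returns a list of dicts, best first, with "p" (0 to 1); they miss things now and then, are a little off and sometimes report something else, mostly with a low value. They report only what shows in the picture. A call takes as long as a camera call.
- look_for(camera, query): "centre" ([column, row] in pixels, amid what is visible of it).
- landmark_of(camera, query): "centre" ([column, row] in pixels: a listed point, or the origin of a listed thing).
The state is a dict: "t": time; "joint_positions": joint angles; "qd": joint speeds; "joint_torque": joint torques, N m; "position": TCP position; "tool_rot": TCP orientation; "contact_force": force on the tool from outside, world axes, zero at the start; "ft_torque": the same for the moment, N m; "gripper_width": finger opening in m; "grasp_force": force on a finger pad.
Only numpy, scipy, OpenCV 4.12 (cv2) and the standard library are available. Lean on these libraries where they do the work, as an engineer would, in place of code of your own. Each camera call takes 0.05 s, during which the arm holds its last target. There are 200 camera calls.

### The job

Zero the cycle counter: push the grey cover of the counter box in with a fingertip and let go so that it pops open, press the round key underneath all the way down, then push the cover shut until it latches again and let go, leaving it shut. Only press and push; grasp and lift nothing, and leave the other things on the bench where they are.

Things in the scene. Friction and masses are not known exactly. Their poses are not given: they have to be found in the camera images.
- counter_box: Grey box fixed to the bench, 100 mm deep (x), 96 wide (y), 64 high. Origin: centre of its underside, on the work surface; z up; x points from its front (the cover's free edge) to its rear console with a dark display window. The rear 25 mm are the console; the rest lies under the cover, over a black deck at z = 44 mm between thin walls 47 mm high.
- cover_flap (a joint): Angle of the push-latch cover (rad): 0 shut and latched, positive as its front edge rises. Pushed in from shut to below -0.07 (stop at -0.11) and let go, it swings up in about 1 s to its stop at 1.75, leaning back. Swung shut and pushed past shut to below -0.07 and let go, it returns to 0 and stays latched; pushed less far, it springs open again. It cannot be pulled open.
- cover_press (a point): Good place to press: on the outer face, mid-width, 46 mm in front of the hinge line, 14 mm from the free edge; moves with the cover. Shut, it is at x = -36, y = 0, z = 64 mm of the box. Pushing needs about 3 N here, up to 5 N near the end of the relatching push, more nearer the hinge; -0.07 rad is 3.2 mm down here, the stop 5 mm.
- cover_hinge (a point): Middle of the cover's hinge line, along y at x = +10, z = 50 mm of the box. The cover is a grey cap, its flat top 60 mm long, 96 wide and 14 mm above this line when shut. Open (1.75 rad) it stands up, its outer face to the rear, its top edge 24 mm behind and 57 mm above this line. Shut it by pushing the outer face to the front from behind, then down.
- reset_key (a joint): Depth in m that the round key is pressed: 0 = up, 0.004 = fully down. A spring key pressed straight down, 2 N to start and 4 N at the bottom; it comes back up by itself.
- key_top (a point): Centre of the top of the round black key, 17 mm across, in an aluminium ring on the deck under the cover, at x = -33, y = -14, z = 54 mm of the box when up. With the cover open it is free from above. A black striker with the latch pin stands out under the cover on the other (+y) side.
- screwdriver_1: Loose bystander, to be left alone: large screwdriver with yellow handle, 160 mm long, lying flat; origin under its middle
- screwdriver_2: Loose bystander, to be left alone: small screwdriver with black handle, 130 mm long, lying flat; origin under its middle
- tachometer: Loose bystander, to be left alone: orange hand tachometer, 54x114x30 mm, lying flat behind the work; origin under its middle
- impeller_1: Loose bystander, to be left alone: black fan impeller, 55 mm across, 20 mm high, on the edge of the orange board to the right of the box; origin under its middle
- ref_weight: Loose bystander, to be left alone: brass-coloured reference weight with a knob, 28 mm across, 42 mm high, in front of the counter box; origin under its middle
- cot_jar: Loose bystander, to be left alone: closed white jar, 58 mm across, 54 mm high, behind the counter box; origin under its middle
- blower_6: Loose bystander, to be left alone: square black blower fan, 78x84x29 mm, lying flat to the right of the box; origin under its middle

How it is judged:
By the outcome, as a careful person would: the job done as asked, in the order asked, and still so for the second after the job is handed in, with the robot touching nothing.
It also fails if it takes over 43 s, if anything falls off the work surface, if the arm or the gripper's body presses on something with over 40 N, if the wrist force passes 120 N, or if a joint passes its speed limit or range.

## Working session

There is one attempt and no reset: what is moved stays moved. The work goes in short steps, Python scripts to look and compute and a tool call to move; the robot and the scene stay as the last step left them, time stands still between calls to the robot, and variables do not carry over. Pictures are saved under pics/ and viewed, at most 10 in all, crops included, and the job is handed in when it is done.

Besides the shell and the picture viewer there is one more tool, called after "Request:" as name([rows], argument=value, ...), one row to a line, values as JSON. move_arm: Moves the arm, as the interface text tells. Its arguments: {"type":"object","properties":{"motion":{"type":"array"},"grip_force":{"type":"number"}},"required":["motion"]}

```bash
mkdir -p pics; cat > h.py <<'E'
import numpy as np, cv2
from cell import *
from scipy.spatial.transform import Rotation as R
def P(c):
    p=camera_params(c); K=np.array(p["camera_matrix"],float); r=cv2.Rodrigues(np.array(p["rvec"],float))[0]; t=np.array(p["tvec"],float).reshape(3)
    return K,r,t
def ray(c,px):
    K,r,t=P(c); d=r.T@np.linalg.inv(K)@np.array([px[0],px[1],1.]); return -r.T@t,d/np.linalg.norm(d)
def atz(c,px,z):
    o,d=ray(c,px); return o+d*(z-o[2])/d[2]
def tri(obs):
    A=np.zeros((3,3));b=np.zeros(3)
    for c,px in obs:
        o,d=ray(c,px); M=np.eye(3)-np.outer(d,d); A+=M;b+=M@o
    return np.linalg.solve(A,b)
def proj(c,X):
    K,r,t=P(c); q=K@(r@np.array(X)+t); return q[:2]/q[2]
def save(c,n):
    cv2.imwrite("pics/"+n+".png",grab_frame(c)[:,:,::-1])
E
python3 - <<'E'
from h import *
s=observe(); print(s["t"],s["position"],s["tool_rot"],s["gripper_width"],s["contact_force"])
for c in ("top","side"):
    save(c,c+"0"); 
    for q in ("counter_box","cover_press","cover_hinge"):
        for f in (look_for,landmark_of):
            try: print(c,q,f.__name__,[(np.round(d["centre"]).tolist(),round(d["p"],2)) for d in f(c,q)[:2]])
            except Exception as e: print(c,q,e)
a=cv2.imread("pics/top0.png");b=cv2.imread("pics/side0.png")
print(observe()["t"])
E
```

```text
0.0 [0.2290309  0.58069745 0.23015793] [ 1.86790871e-01  9.82399091e-01 -1.04914375e-03 -3.09168026e-04] 0.08591326612362056 [ 0.64802533  0.04172574 -0.6276319 ]
top counter_box call [([266.0, 220.0], 0.65), ([172.0, 273.0], 0.46)]
top counter_box call [([270.0, 221.0], 0.79), ([278.0, 231.0], 0.21)]
top cover_press call [([272.0, 226.0], 0.69)]
top cover_press call [([280.0, 234.0], 0.66)]
top cover_hinge call [([172.0, 275.0], 0.46), ([387.0, 207.0], 0.22)]
top cover_hinge call [([265.0, 216.0], 0.93)]
side counter_box call [([295.0, 234.0], 0.82)]
side counter_box call [([298.0, 247.0], 0.81)]
side cover_press call [([300.0, 227.0], 0.75)]
side cover_press call [([310.0, 221.0], 0.71)]
side cover_hinge call [([305.0, 229.0], 0.88)]
side cover_hinge call [([292.0, 235.0], 0.89)]
0.7
```

View pics/top0.png

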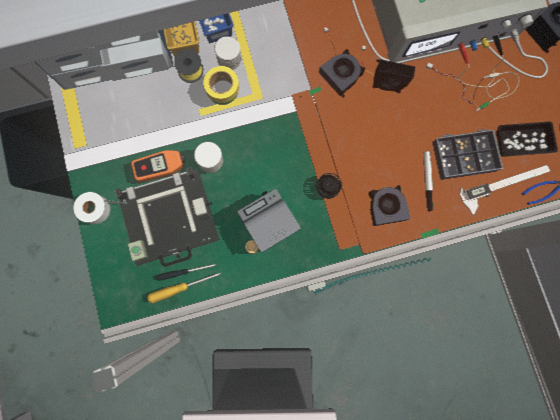

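View pics/side0.png

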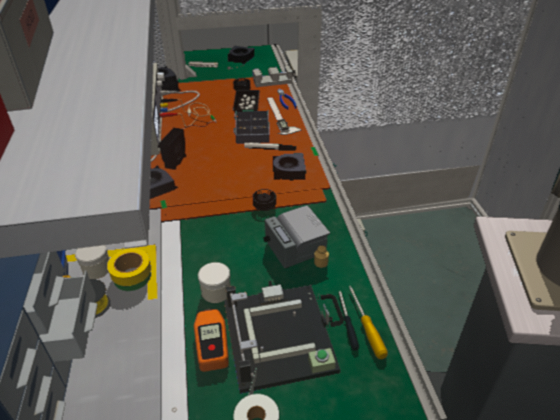

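```bash
python3 - <<'E'
from h import *
print("box",tri([("top",(270,221)),("side",(298,247))]), "press",tri([("top",(280,234)),("side",(310,221))]),"hinge",tri([("top",(265,216)),("side",(292,235))]))
print(atz("top",(270,221),0),atz("top",(280,234),.064),atz("top",(265,216),.05))
R0=R.from_quat(observe()["tool_rot"]).as_matrix();print(R0.round(3))
for c in("top","side"):print(c,ray(c,(280,210)))
E
```

```text
box [ 0.54531924 -0.02842844  0.00080792] press [ 0.51656259 -0.04882592  0.05553531] hinge [ 0.55393559 -0.01779962  0.04322572]
[ 0.54964245 -0.02884064  0.        ] [ 0.51348789 -0.04833154  0.064     ] [ 0.55339954 -0.01783936  0.05      ]
[[-0.93   0.367 -0.   ]
 [ 0.367  0.93   0.   ]
 [ 0.     0.    -1.   ]]
top (array([ 0.42149435, -0.0178071 ,  0.91814105]), array([ 0.16395992, -0.0361347 , -0.98580496]))
side (array([0.50977657, 0.7257648 , 0.73650614]), array([ 0.06922883, -0.7617091 , -0.64421007]))
```

The top view shows the grey box at about (268,220), with its display to the upper left, the brass weight at (251,246) and the jar at (208,156). The side view agrees: box at (297,235), weight at (321,256). The networks' points match both pictures. I'll move above the box now.

```bash
cat >> h.py <<'E'
def rows(pos,yaw,n,hand=0,start=None):
    "rows from commanded pose (start=(pos,yaw of tool x)) to tool-down pose; straight line"
    s=observe(); p0=np.array(s["position"]); r=R.from_quat(s["tool_rot"])
    if start is not None:
        p0=np.array(start[0]); r=down(start[1])
    g=down(yaw); dr=(r.inv()*g).as_rotvec(); out=[]
    for i in range(n):
        d=(r.inv()).apply((np.array(pos)-p0)/n); out.append([*d.__mul__(1000).round(1).tolist(),*np.degrees(dr/n).round(2).tolist(),hand]); r=r*R.from_rotvec(dr/n)
    return out
def down(yaw): return R.from_matrix(np.array([[np.cos(yaw),np.sin(yaw),0],[np.sin(yaw),-np.cos(yaw),0],[0,0,-1]]))
E
python3 - <<'E'
from h import *
print(observe()["position"])
for c in [(238,208),(278,189),(299,232),(258,250)]: print(atz("top",c,.064).round(3))
for r in rows([.50,-.045,.27],np.radians(180+35),15): print(r)
E
```

```text
[0.22937124 0.58139973 0.23134656]
[0.569 0.038 0.064]
[ 0.608 -0.046  0.064]
[ 0.517 -0.088  0.064]
[ 0.481 -0.003  0.064]
[-32.1, -32.2, -2.6, 0.0, -0.0, -3.77, 0]
[-29.9, -34.3, -2.6, 0.0, -0.0, -3.77, 0]
[-27.6, -36.2, -2.6, 0.0, -0.0, -3.77, 0]
[-25.2, -37.9, -2.6, 0.0, -0.0, -3.77, 0]
[-22.6, -39.5, -2.6, 0.0, -0.0, -3.77, 0]
[-20.0, -40.9, -2.6, 0.0, -0.0, -3.77, 0]
[-17.2, -42.1, -2.6, 0.0, -0.0, -3.77, 0]
[-14.4, -43.1, -2.6, 0.0, -0.0, -3.77, 0]
[-11.6, -44.0, -2.6, 0.0, -0.0, -3.77, 0]
[-8.7, -44.7, -2.6, 0.0, -0.0, -3.77, 0]
[-5.7, -45.1, -2.6, 0.0, -0.0, -3.77, 0]
[-2.7, -45.4, -2.6, 0.0, -0.0, -3.77, 0]
[0.3, -45.5, -2.6, 0.0, -0.0, -3.77, 0]
[3.2, -45.4, -2.6, 0.0, -0.0, -3.77, 0]
[6.2, -45.1, -2.6, 0.0, -0.0, -3.77, 0]
```

Request:
move_arm([
  [-32, -32, -2.6, 0, 0, -3.77, 0],
  [-30, -34, -2.6, 0, 0, -3.77, 0],
  [-28, -36, -2.6, 0, 0, -3.77, 0],
  [-25, -38, -2.6, 0, 0, -3.77, 0],
  [-23, -39.5, -2.6, 0, 0, -3.77, 0],
])

```text
t: 1.2
position: [0.3208, 0.3714, 0.2446]
tool_rot: [0.022, 1.0, 0.0, 0.0]
contact_force: [1.2, 0.6, -0.0]
gripper_width: 0.0123
grasp_force: 0.0
```

Request:
move_arm([
  [-20, -41, -2.6, 0, 0, -3.77, 0],
  [-17, -42, -2.6, 0, 0, -3.77, 0],
  [-14, -43, -2.6, 0, 0, -3.77, 0],
  [-12, -44, -2.6, 0, 0, -3.77, 0],
  [-9, -45, -2.6, 0, 0, -3.77, 0],
])

```text
t: 1.7
position: [0.4112, 0.1623, 0.2578]
tool_rot: [-0.142, 0.99, 0.0, 0.001]
contact_force: [1.3, 0.3, 0.7]
gripper_width: 0.0001
grasp_force: 0.0
```

Request:
move_arm([
  [-6, -45, -2.6, 0, 0, -3.77, 0],
  [-3, -45, -2.6, 0, 0, -3.77, 0],
  [0, -45, -2.6, 0, 0, -3.77, 0],
  [3, -45, -2.6, 0, 0, 0, 0],
  [6, -45, -2.6, 0, 0, 0, 0],
])

```text
t: 2.2
position: [0.4996, -0.0459, 0.2707]
tool_rot: [-0.237, 0.971, -0.0, 0.001]
contact_force: [0.5, 1.8, -0.8]
gripper_width: -0.0
grasp_force: 0.0
```

```bash
python3 - <<'E'
from h import *
s=observe(); print(s["t"],s["position"],np.degrees(np.arctan2(*R.from_quat(s["tool_rot"]).as_matrix()[1::-1,0])))
save("wrist","w1")
for q in ("cover_press","cover_hinge","counter_box"):
    for d in landmark_of("wrist",q)[:2]: print(q,np.round(d["centre"],1),round(d["p"],2))
print(ray("wrist",(280,210)))
E
```

```text
2.2 [ 0.49955687 -0.04589686  0.27072327] -152.5297932224563
cover_press [274.6 198. ] 0.61
cover_press [282.1 238.2] 0.37
cover_hinge [282.5 241.1] 0.69
counter_box [278.5 215.8] 0.6
(array([ 0.43637528, -0.07663492,  0.41249895]), array([ 0.24134121,  0.12211579, -0.96272642]))
```

View pics/w1.png

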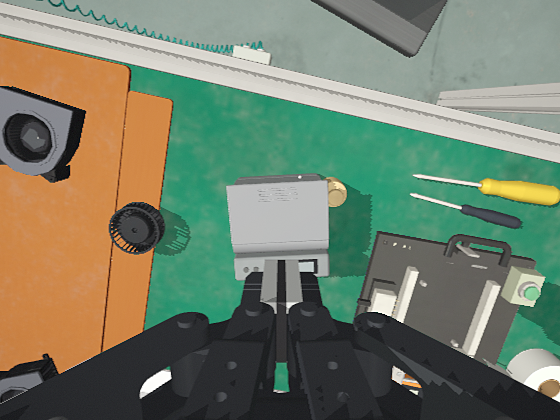

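The close wrist view shows the cover's top front corners at about (228,186) and (327,180). The rear crease is at about (234,247) to (329,247), the console lies below it, and the brass weight is at (337,192).

```bash
python3 - <<'E'
from h import *
for n,c in dict(FL=(228,186),FR=(327,180),RL=(234,246),RR=(329,246),press=(274.6,198)).items(): print(n,atz("wrist",c,.064).round(4))
print("hinge",atz("wrist",(282.5,241.1),.05).round(4),"box",atz("wrist",(278.5,215.8),0).round(4))
print("tri press",tri([("wrist",(274.6,198)),("top",(280,234)),("side",(310,221))]),"hinge",tri([("wrist",(282.5,241.1)),("top",(265,216)),("side",(292,235))]))
g=grab_frame("wrist"); c=g[160:290,200:360]; cv2.imwrite("pics/w1c.png",cv2.resize(c[:,:,::-1],None,fx=5,fy=4.5,interpolation=cv2.INTER_CUBIC)[:600,:800])
E
```

```text
FL [ 0.5254 -0.0866  0.064 ]
FR [ 0.4776 -0.0068  0.064 ]
RL [ 0.5772 -0.0557  0.064 ]
RR [0.5343 0.0273 0.064 ]
press [ 0.5156 -0.0424  0.064 ]
hinge [ 0.5553 -0.0133  0.05  ] box [ 0.5467 -0.0227  0.    ]
tri press [ 0.51638759 -0.04514678  0.05954546] hinge [ 0.55435501 -0.01503571  0.04716543]
```

View pics/w1c.png

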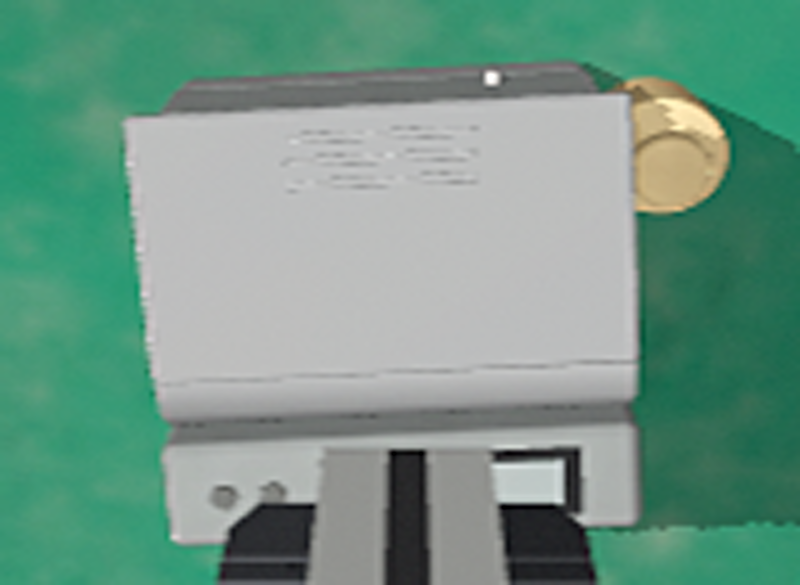

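The enlarged view gives the cover's flat-top corners in full-frame pixels: front (224.8,186) and (326.4,181), crease (232,245.3) and (327.2,240.4). The brass weight sits just off the front-left corner.

```bash
cat > fit.py <<'E'
from h import *
px=[(224.8,186),(326.4,181.1),(232,245.3),(327.2,240.4)]
L=np.array([(-.05,-.048),(-.05,.048),(.01,-.048),(.01,.048)])
W=np.array([atz("wrist",c,.064)[:2] for c in px])
lc=L-L.mean(0); wc=W-W.mean(0)
yaw=np.arctan2((lc[:,0]*wc[:,1]-lc[:,1]*wc[:,0]).sum(),(lc*wc).sum())
Q=np.array([[np.cos(yaw),-np.sin(yaw)],[np.sin(yaw),np.cos(yaw)]]); o=W.mean(0)-Q@L.mean(0)
print("yaw",np.degrees(yaw),"origin",o,"resid mm",((W-(L@Q.T+o))*1000).round(1).tolist())
E
python3 - <<'E'
exec(open("fit.py").read())
B=lambda x,y,z:[*(Q@[x,y]+o),z]
print("press",B(-.036,0,.064),"hinge",B(.01,0,.05), "jar", [ (d["centre"],d["p"]) for d in landmark_of("top","cot_jar")[:1]])
j=landmark_of("top","cot_jar") if 0 else None
w=atz("top",(208,150),.054); print("jar box coords",Q.T@(w[:2]-o))
E
```

```text
yaw 30.603959865818346 origin [ 0.54489473 -0.02153507] resid mm [[0.0, 0.1], [0.8, -0.1], [-1.0, 1.1], [0.2, -1.0]]
press [np.float64(0.5139092852111525), np.float64(-0.03986270185297987), 0.064] hinge [np.float64(0.5535018000224299), np.float64(-0.016444060327076106), 0.05] jar [([209.4, 160.7], 0.73)]
jar box coords [0.19462745 0.02963547]
```

```bash
python3 - <<'E'
from h import *
for r in rows([.5139,-.0399,.075],np.radians(210.6),5): print(r)
E
```

```text
[-3.1, -0.9, 39.0, 0.01, -0.0, -0.62, 0]
[-3.1, -0.9, 39.0, 0.01, -0.0, -0.62, 0]
[-3.1, -0.9, 39.0, 0.01, -0.0, -0.62, 0]
[-3.1, -1.0, 39.0, 0.01, -0.0, -0.62, 0]
[-3.1, -1.0, 39.0, 0.01, -0.0, -0.62, 0]
```

Request:
move_arm([
  [-3.1, -1, 39, 0, 0, -0.62, 0],
  [-3.1, -1, 39, 0, 0, -0.62, 0],
  [-3.1, -1, 39, 0, 0, -0.62, 0],
  [-3.1, -1, 39, 0, 0, -0.62, 0],
  [-3.1, -1, 39, 0, 0, -0.62, 0],
])

```text
t: 3.0
position: [0.5144, -0.0391, 0.0742]
tool_rot: [-0.265, 0.964, -0.0, 0.0]
contact_force: [1.2, -0.6, -1.0]
gripper_width: 0.0002
grasp_force: 0.0
```

Request:
move_arm([
  [0, 0, 4, 0, 0, 0, 0],
  [0, 0, 4, 0, 0, 0, 0],
  [0, 0, 2, 0, 0, 0, 0],
  [0, 0, 2, 0, 0, 0, 0],
  [0, 0, 0, 0, 0, 0, 0],
])

```text
t: 3.5
position: [0.516, -0.0411, 0.0648]
tool_rot: [-0.264, 0.965, -0.001, 0.001]
contact_force: [-1.1, -0.1, 0.1]
gripper_width: 0.0001
grasp_force: 0.0
```

Request:
move_arm([
  [0, 0, 1, 0, 0, 0, 0],
  [0, 0, 1, 0, 0, 0, 0],
  [0, 0, 1, 0, 0, 0, 0],
  [0, 0, 0, 0, 0, 0, 0],
])

```text
t: 3.9
position: [0.5149, -0.0417, 0.0606]
tool_rot: [-0.263, 0.965, -0.001, -0.0]
contact_force: [-1.3, -3.0, 4.1]
gripper_width: 0.0
grasp_force: 1.9
```

Contact force is about 4 N, at roughly 3 mm of travel. I'll push further.

Request:
move_arm([
  [0, 0, 1, 0, 0, 0, 0],
  [0, 0, 1, 0, 0, 0, 0],
  [0, 0, 1, 0, 0, 0, 0],
  [0, 0, 0, 0, 0, 0, 0],
])

```text
t: 4.3
position: [0.5148, -0.0418, 0.0591]
tool_rot: [-0.263, 0.965, -0.001, -0.0]
contact_force: [-6.7, -3.7, 16.2]
gripper_width: -0.0001
grasp_force: 8.7
```

16 N means it is at the stop. I'll release and go up.

Request:
move_arm([
  [0, 0, -10, 0, 0, 0, 0],
  [5, 0, -40, 0, 0, 0, 0],
  [5, 0, -45, 0, 0, 0, 0],
  [0, 0, -45, 0, 0, 0, 0],
  [0, 0, -30, 0, 0, 0, 0],
])

```text
t: 4.8
position: [0.5073, -0.0456, 0.2304]
tool_rot: [-0.264, 0.965, -0.0, 0.002]
contact_force: [-0.0, 0.3, 0.7]
gripper_width: -0.0003
grasp_force: 0.0
```

Request:
move_arm([
  [0, 0, 0, 0, 0, 0, 0],
  [0, 0, 0, 0, 0, 0, 0],
  [0, 0, 0, 0, 0, 0, 0],
  [0, 0, 0, 0, 0, 0, 0],
  [0, 0, 0, 0, 0, 0, 0],
])

```text
t: 5.3
position: [0.5052, -0.0457, 0.2257]
tool_rot: [-0.264, 0.965, 0.001, -0.001]
contact_force: [0.1, 0.7, 0.6]
gripper_width: 0.0002
grasp_force: 0.0
```

```bash
python3 - <<'E'
from h import *
s=observe(); print(s["t"],s["position"],np.degrees(np.arctan2(*R.from_quat(s["tool_rot"]).as_matrix()[1::-1,0])))
save("wrist","w2")
for q in ("key_top","cover_press","cover_hinge"):
    for d in landmark_of("wrist",q)[:2]: print(q,np.round(d["centre"],1),round(d["p"],2))
for d in landmark_of("wrist","key_top")[:2]: print(atz("wrist",d["centre"],.054))
yaw=np.radians(30.6);Q=np.array([[np.cos(yaw),-np.sin(yaw)],[np.sin(yaw),np.cos(yaw)]]);print("key pred",Q@[-.033,-.014]+[.5449,-.0215],proj("wrist",[*(Q@[-.033,-.014]+[.5449,-.0215]),.054]))
E
```

```text
5.3 [ 0.50521948 -0.04570296  0.22565499] -149.41855441399525
key_top [260.7 202.4] 0.7
cover_hinge [280.7 250.1] 0.75
[ 0.52471258 -0.0546968   0.054     ]
key pred [ 0.52362209 -0.05034876] [265.70989621 203.83350102]
```

View pics/w2.png

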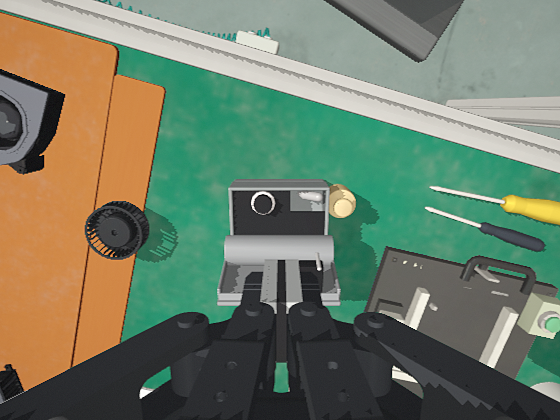

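The cover is open. The key in its ring is at (262,204), the hinge side is at row 250, and the bystanders are unmoved. Next is pressing the key.

Request:
move_arm([
  [-3, -3, 32, 0, 0, 0, 0],
  [-3, -3, 32, 0, 0, 0, 0],
  [-3, -3, 32, 0, 0, 0, 0],
  [-3, -3, 32, 0, 0, 0, 0],
  [-1, -3, 32, 0, 0, 0, 0],
])

```text
t: 6.05
position: [0.5256, -0.0524, 0.0663]
tool_rot: [-0.264, 0.965, -0.0, 0.0]
contact_force: [0.5, 1.0, 0.3]
gripper_width: -0.0004
grasp_force: 0.0
```

Request:
move_arm([
  [0, 0, 3, 0, 0, 0, 0],
  [0, 0, 3, 0, 0, 0, 0],
  [0, 0, 2, 0, 0, 0, 0],
  [0, 0, 2, 0, 0, 0, 0],
  [0, 0, 0, 0, 0, 0, 0],
])

```text
t: 6.55
position: [0.5259, -0.0525, 0.0585]
tool_rot: [-0.264, 0.965, -0.001, 0.001]
contact_force: [0.5, 0.1, 0.6]
gripper_width: -0.0001
grasp_force: 0.0
```

Request:
move_arm([
  [0, 0, 2, 0, 0, 0, 0],
  [0, 0, 2, 0, 0, 0, 0],
  [0, 0, 1, 0, 0, 0, 0],
  [0, 0, 1, 0, 0, 0, 0],
  [0, 0, 0, 0, 0, 0, 0],
])

```text
t: 7.05
position: [0.5255, -0.0524, 0.0516]
tool_rot: [-0.264, 0.965, -0.0, 0.0]
contact_force: [0.5, 0.8, 4.4]
gripper_width: -0.0002
grasp_force: 1.6
```

Request:
move_arm([
  [0, 0, 1, 0, 0, 0, 0],
  [0, 0, 1, 0, 0, 0, 0],
  [0, 0, 1, 0, 0, 0, 0],
  [0, 0, 0, 0, 0, 0, 0],
])

```text
t: 7.45
position: [0.5256, -0.0524, 0.0499]
tool_rot: [-0.264, 0.965, -0.0, 0.0]
contact_force: [-3.6, -0.7, 13.2]
gripper_width: -0.0002
grasp_force: 6.6
```

Request:
move_arm([
  [0, 0, 1, 0, 0, 0, 0],
  [0, 0, 0, 0, 0, 0, 0],
])

```text
t: 7.65
position: [0.5256, -0.0525, 0.0498]
tool_rot: [-0.264, 0.965, -0.0, 0.0]
contact_force: [-4.9, 0.4, 19.6]
gripper_width: 0.0002
grasp_force: 9.8
```

Request:
move_arm([
  [0, 0, -10, 0, 0, 0, 0],
  [0, 0, -40, 0, 0, 0, 0],
  [0, 0, -50, 0, 0, 0, 0],
  [0, 0, -20, 0, 0, 0, 0],
  [0, 0, 0, 0, 0, 0, 0],
])

```text
t: 8.15
position: [0.5276, -0.0529, 0.171]
tool_rot: [-0.264, 0.965, -0.002, 0.003]
contact_force: [0.4, -0.2, -0.5]
gripper_width: -0.0001
grasp_force: 0.0
```

```bash
python3 - <<'E'
from h import *
p=np.array(observe()["position"]);yaw=np.radians(30.6);Q=np.array([[np.cos(yaw),-np.sin(yaw)],[np.sin(yaw),np.cos(yaw)]]);o=np.array([.5449,-.0215])
print(observe()["t"],p,"box",Q.T@(p[:2]-o)*1000)
# waypoints in box (x,z mm), front-lower finger edge on the face at s
prev=None
for th in (1.75,1.5,1.25,1.0,.8,.6,.4,.2,.1,0):
    s=46+6*(1.75-th)/1.75; x=10-s*np.cos(th)+14*np.sin(th); z=50+s*np.sin(th)+14*np.cos(th)
    print(th,"TCP x %.1f z %.1f"%(x+11,z), "" if prev is None else "tool dx %.1f dz %.1f"%(prev[0]-x,prev[1]-z)); prev=(x,z)
E
```

```text
8.15 [ 0.52759876 -0.05291404  0.17101084] box [-30.88295259 -18.23233272]
1.75 TCP x 43.0 z 92.8 
1.5 TCP x 31.7 z 97.7 tool dx 11.3 dz -5.0
1.25 TCP x 19.2 z 99.7 tool dx 12.4 dz -2.0
1.0 TCP x 6.5 z 98.4 tool dx 12.7 dz 1.3
0.8 TCP x -3.3 z 95.1 tool dx 9.8 dz 3.3
0.6 TCP x -12.3 z 89.8 tool dx 9.0 dz 5.3
0.4 TCP x -20.2 z 82.6 tool dx 7.9 dz 7.1
0.2 TCP x -26.5 z 73.9 tool dx 6.3 dz 8.7
0.1 TCP x -29.0 z 69.1 tool dx 2.5 dz 4.8
0 TCP x -31.0 z 64.0 tool dx 2.0 dz 5.1
```

Request:
move_arm([
  [-34, 6, 0, 0, 0, 0, 0],
  [-34, 6, 0, 0, 0, 0, 0],
  [-34, 6, 0, 0, 0, 0, 0],
  [0, 0, 35, 0, 0, 0, 0],
  [0, 0, 35, 0, 0, 0, 0],
])

```text
t: 8.65
position: [0.6044, 0.0159, 0.0957]
tool_rot: [-0.264, 0.964, -0.0, 0.0]
contact_force: [0.2, -1.0, -0.3]
gripper_width: -0.0001
grasp_force: 0.0
```

Request:
move_arm([
  [0, 0, 8, 0, 0, 0, 0],
  [8, 0, 0, 0, 0, 0, 0],
  [8, 0, 0, 0, 0, 0, 0],
  [5, 0, 0, 0, 0, 0, 0],
  [0, 0, 0, 0, 0, 0, 0],
])

```text
t: 9.15
position: [0.5858, 0.0036, 0.091]
tool_rot: [-0.263, 0.965, -0.0, 0.001]
contact_force: [-0.2, 0.2, -0.3]
gripper_width: -0.0002
grasp_force: 0.0
```

```bash
cat > bx.py <<'E'
from h import *
s=observe();p=np.array(s["position"]);yaw=np.radians(30.6);Q=np.array([[np.cos(yaw),-np.sin(yaw)],[np.sin(yaw),np.cos(yaw)]]);o=np.array([.5449,-.0215])
print(s["t"],"box",(Q.T@(p[:2]-o)*1000).round(1),p[2]*1000,"F box",(Q.T@s["contact_force"][:2]).round(1),s["contact_force"][2])
E
python3 bx.py
```

```text
9.15 box [48.   0.8] 91.02564422011105 F box [-0.   0.2] -0.32126243548969396
```

Request:
move_arm([
  [5, 0, -2, 0, 0, 0, 0],
  [11, 0, -5, 0, 0, 0, 0],
  [12, 0, -2, 0, 0, 0, 0],
  [13, 0, 1, 0, 0, 0, 0],
  [0, 0, 0, 0, 0, 0, 0],
])

```text
t: 9.65
position: [0.5483, -0.0174, 0.0975]
tool_rot: [-0.263, 0.965, -0.0, -0.001]
contact_force: [1.5, 0.2, 2.0]
gripper_width: 0.0003
grasp_force: 0.7
```

```bash
python3 bx.py
```

```text
9.65 box [5.  1.8] 97.45986800794482 F box [ 1.4 -0.6] 1.9979763898355023
```

Contact force is about 2.4 N, directed rearward and up, so the cover is following. I'll continue along the arc.

Request:
move_arm([
  [10, 0, 3, 0, 0, 0, 0],
  [9, 0, 5, 0, 0, 0, 0],
  [8, 0, 7, 0, 0, 0, 0],
  [6, 0, 8, 0, 0, 0, 0],
  [0, 0, 0, 0, 0, 0, 0],
])

```text
t: 10.15
position: [0.5199, -0.0338, 0.0728]
tool_rot: [-0.263, 0.965, 0.0, -0.002]
contact_force: [0.8, 0.4, 0.3]
gripper_width: 0.0002
grasp_force: 0.8
```

```bash
python3 bx.py
```

```text
10.15 box [-27.8   2.2] 72.81676642771761 F box [ 0.9 -0.1] 0.29205585308978144
```

Request:
move_arm([
  [3, 0, 5, 0, 0, 0, 0],
  [3, 0, 4, 0, 0, 0, 0],
  [0, 0, 2, 0, 0, 0, 0],
  [0, 0, 1, 0, 0, 0, 0],
  [0, 0, 0, 0, 0, 0, 0],
])

```text
t: 10.65
position: [0.5156, -0.0368, 0.062]
tool_rot: [-0.264, 0.965, -0.0, -0.001]
contact_force: [-2.3, -1.7, 5.0]
gripper_width: 0.0
grasp_force: 2.4
```

```bash
python3 bx.py
```

```text
10.65 box [-33.    1.7] 62.036026739318686 F box [-2.8 -0.3] 5.040177416372944
```

Request:
move_arm([
  [0, 0, 1, 0, 0, 0, 0],
  [0, 0, 1, 0, 0, 0, 0],
  [0, 0, 1, 0, 0, 0, 0],
  [0, 0, 1, 0, 0, 0, 0],
  [0, 0, 0, 0, 0, 0, 0],
])

```text
t: 11.15
position: [0.5151, -0.0371, 0.0596]
tool_rot: [-0.264, 0.965, -0.001, -0.002]
contact_force: [-7.3, -2.5, 16.1]
gripper_width: 0.0
grasp_force: 8.2
```

```bash
python3 bx.py
```

```text
11.15 box [-33.6   1.7] 59.55856726380006 F box [-7.5  1.6] 16.099025882378417
```

Request:
move_arm([
  [0, 0, 1, 0, 0, 0, 0],
  [0, 0, 0, 0, 0, 0, 0],
  [0, 0, -5, 0, 0, 0, 0],
  [0, 0, -10, 0, 0, 0, 0],
  [3, 0, -40, 0, 0, 0, 0],
])

```text
t: 11.65
position: [0.5103, -0.0369, 0.109]
tool_rot: [-0.264, 0.965, 0.002, -0.004]
contact_force: [0.3, 0.6, 0.3]
gripper_width: -0.0003
grasp_force: 0.0
```

Request:
move_arm([
  [3, 0, -50, 0, 0, 0, 0],
  [3, 0, -45, 0, 0, 0, 0],
  [0, 0, -20, 0, 0, 0, 0],
  [0, 0, 0, 0, 0, 0, 0],
  [0, 0, 0, 0, 0, 0, 0],
])

```text
t: 12.15
position: [0.5089, -0.0408, 0.2269]
tool_rot: [-0.264, 0.965, 0.0, 0.0]
contact_force: [0.3, 1.4, -1.2]
gripper_width: -0.0001
grasp_force: 0.0
```

Request:
move_arm([
  [0, 0, 0, 0, 0, 0, 0],
  [0, 0, 0, 0, 0, 0, 0],
  [0, 0, 0, 0, 0, 0, 0],
  [0, 0, 0, 0, 0, 0, 0],
  [0, 0, 0, 0, 0, 0, 0],
])

```text
t: 12.65
position: [0.5088, -0.0408, 0.2268]
tool_rot: [-0.264, 0.965, 0.0, -0.0]
contact_force: [0.7, -0.0, -0.6]
gripper_width: 0.0002
grasp_force: 0.0
```

```bash
python3 -c "
from bx import *
save('wrist','w3')"
```

```text
12.65 box [-40.9   1.7] 226.7577456210173 F box [ 0.6 -0.4] -0.6121378424285788
```

View pics/w3.png

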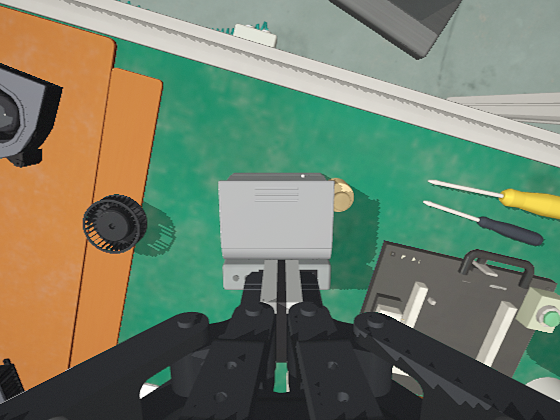

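The cover is shut again, flat from (220,182) to (331,258), over a second after I let go. The weight and screwdrivers are where they were, and the robot touches nothing.

```bash
python3 -c "
from cell import *
print(close_job())"
```

```text
the job is handed in; nothing more can be done
None
```

The job is handed in at about 13 s: the cover popped open, the key went down to its stop (20 N, about 4 mm), and the cover is shut again and stayed shut for a second after I let go, with the weight, impeller and screwdrivers unmoved in the last wrist view (the jar and tachometer were outside it).

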